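# Hold a probe jig down on a joystick board

## Robot

A 6-joint arm with a two-finger parallel gripper is mounted at the origin on a cart in front of the work surface, level with it; the furniture and walls round the work are solid. World frame = base frame: x ahead of the robot, y to its left, z up, the work surface at z = 0. Lengths are in m, angles in rad, forces in N, time in s.
With the tool pointing down it reaches from about 0.35 to 0.875 m from the base axis. Payload 4.2 kg.
Tool frame: the origin (TCP) lies at the very end of the fingers, on their centre line; the grasp point (between the pads) lies pinch_z behind it (pinch_z is the distance from the TCP to the grasp point, in m); z points along the fingers, y is the line along which they close (so a half turn about z gives the same grasp; the last joint's range is limited). The gripper opens to 87 mm and grips with 3 to 60 N. Pads are 19 mm wide; open, the fingers measure 117 mm over their backs; the gripper's body (75 mm by 190 mm) begins 51 mm behind the grasp point.
Start: joints at [1.364, 0.385, 0.008, 0, -1.194, -0.259], TCP at [0.281, 0.558, 0.223] pointing down, gripper open.
Joint ranges: [-3.14, 3.14], [-1.21, 2.06], [-1.07, 1.41], [-3.16, 2.05], [-2.99, -0.16], [-3.1, 3.1]. Speed limits (rad/s): [2.79, 2.79, 3.14, 3.14, 3.14, 3.14].

## Interface

Orientations are given as a rotation vector (axis times angle).
In Python, from rig import * gives the robot as it stands.
- The arm moves only by the shell command python3 -m jog 'ROWS' [FORCE]. ROWS is a JSON object of lists of equal length, an entry for each row: "offset": the shift along the world's x, y, z in cm, a list of three; "rotation": the turn, a rotation vector about the world's x, y, z in rad, a list of three; "claw": the opening, from 0 (shut) to 1 (fully open). In form: {"offset": [[tx, ty, tz], ...], "rotation": [[ax, ay, az], ...], "claw": [claw, ...]}. A call has 1 to 5 rows; each row is the pose to reach, as a shift and turn from the pose commanded when the call began; what a row does not reach only later rows make up. A row lasts 1/12 s, in which the tool goes at most 41.7 mm and 7.16 degrees, less where a joint would pass 70% of its speed; a pose out of reach is approached as far as the arm can. A call with a gripper value outside its range is refused whole. The fingers move at their own pace and stop on an object; FORCE is the grip in N (left out, the last holds). Time passes only in rows, so rows that repeat a pose let the fingers close. It gives the time, the measured TCP pose, the force, the opening and the grip force at its end, in the units of the state.
- get_state(): the state, without advancing time (a new reading comes with each control period).
- read_camera(name): name is "scene" or "top" or "wrist"; returns the picture (420x560x3 uint8, red, green, blue); there is no depth.
- calibration(name): a dict with "fov_y" (degrees; the focal length in pixels is half the picture's height over the tangent of half this angle, whatever the lens; pixels are square), "cx", "cy" (the principal point, pixels), "extrinsics" (4x4, takes a point from camera to world coordinates). Camera axes: x right, y down, z forward; pixel columns grow to the right and rows downward; lengths in m; the calibration is good to about 2 mm. A picture is of the moment at which its call begins: read the wrist's pose just before it. calibration takes no time and is no camera call; for the wrist camera it gives the pose at the moment of the call.
- finish_job(): hands the job in; it is judged then, once.
The state is a dict: "time_s": time; "q": joint angles; "qvel": joint speeds; "joint_efforts": joint torques, N m; "ee_pos": TCP position; "ee_rot": TCP orientation; "contact_force": force on the tool from outside, world axes, zero at the start; "torque": the same for the moment, N m; "opening": finger opening in m; "gripper_force": force on a finger pad.
Only numpy, scipy, OpenCV 4.12 (cv2) and the standard library are available. Lean on these libraries where they do the work, as an engineer would, in place of code of your own. Each camera call takes 0.05 s, during which the arm holds its last target. There are 200 camera calls.

## Task

Test the green joystick board: seat it in the shuttle's nest with its two stick modules over the two rectangular reliefs, slide the shuttle fully home under the probe head, then push the head down by its palm knob through 32 mm of its 36 mm stroke, until the dark rings on its posts meet the tops of the bushings and the probes are sprung on the board. Never drive the probes onto their stops, leave the other things on the bench where they are, and finish while still holding the head down at that depth.

Things in the scene. Friction and masses are not known exactly. Their poses are not given: they have to be found in the camera images.
- stick_board: loose green board 55 (x) x 70 (y) x 2 mm, 50 g, origin at centre of underside, z up. Two black thumb sticks: caps 18.4 mm across, 11 to 26 mm up, on 18 x 16 mm modules 2 to 12 mm up; near stick at (-8, -14) mm, far stick at (12, 20) mm. Lies flat left or right of the jig, under 0.5 rad from its way round in the nest; half a turn wrong, probes would hit a stick
- near_stick (a point): centre of the top of the board's near stick, 26 mm above the board's underside: the board can be carried by this stick, pinched along the board's x, where the other stick is clear of the fingers
- jig: probe jig, screwed down: base 132 mm wide (x), from y = -85 to 150 mm, top 11 mm up, rails to 20.5 mm. Origin on the bench; +y is the slide direction, away from the robot, +x to the robot's right. Press head over (0, 85) mm: plate 132 x 76 x 10 mm, underside 84 mm up at rest, on two posts at x = -54 and 54 mm in bushings 43.5 mm high
- nest (a point): centre of the floor of the nest in the black shuttle, 16.5 mm above the bench; axes as the jig, moves with the shuttle. The board is seated when its underside lies on this floor and its frame coincides with this one, x and y alike. Pocket 58.4 (x) x 73.4 (y) mm; walls 6 mm high and thick, their upper 3 mm a 45 degree lead-in
- near_relief (a point): point on the nest floor at (-8, -14) mm in the nest's frame, centre of the rectangular relief that belongs under the near stick (the other relief, under the far stick, is at (12, 20) mm)
- shuttle (a joint): travel of the shuttle along the jig's +y, m: 0 fully out towards the robot, 0.110 fully home against the end stop, where the nest is centred under the press head; 1.5 N friction, stays where it is left; starts between 0 and 0.02
- shuttle_grip (a point): top centre of the shuttle's upright round black grip, 61 mm above the bench, 90 mm in front of the nest centre (towards -y of the jig); the grip is 19 mm in diameter over its upper 23 mm, and is moved along with the shuttle by pinching or pushing it
- press_head (a joint): travel of the press head straight down, m: 0 at rest (up), 0.036 on its stop; a spring returns it. It takes about 3 N to start, plus 0.15 N per mm; the probes touch the seated board at about 28 mm and then add 1.5 N plus 1 N per mm. At 32 mm, about 13.5 N in all, the dark rings on the posts are level with the tops of the bushings
- knob_top (a point): centre of the nearly flat top of the press head's round black palm knob, 43 mm in diameter, 118 mm above the bench at rest (86 mm when pressed 32 mm); the knob is fixed to the head and moves with it
- probes (a joint): spring travel of the brass probes under the head, m: 0 when free, grows as the probe tips are pushed up into the head by the board, 0.008 on their stops; about 0.004 is right. At rest the probe tips are 46.5 mm above the bench, 4 mm above the stick tops of a seated board
- parts_box: bystander: clear lidded parts box, 68 x 89 x 28 mm, loose, beside the jig; origin at the centre of its underside
- gamepad_bronze: bystander: brown gamepad, 65 x 124 x 44 mm, loose, behind on the left; origin at the centre of its underside
- stick_module: bystander: single loose thumb-stick module, 18 x 24 x 24 mm; origin at the centre of its underside
- driver_dark: bystander: dark thin screwdriver, 13 x 130 x 13 mm, loose, on the right; origin at the centre of its underside

How it is judged:
On the way, in this order (a step that is already met when the one before it is completed fails the run):
1. the board lies flat in the nest, the right way round (horizontal distance between stick_board and nest below 0.003 m and horizontal distance between near_stick and near_relief below 0.004 m and z of stick_board in the frame of nest below 0.0015 m and angle between stick_board's own z axis and vertical below 0.04 rad), for 0.2 s.
2. the shuttle is fully home with the board seated in it (all of step 1 and value of joint shuttle above 0.108 m), for 0.2 s.
3. the head is pressed to 32 mm, the probes sprung on the board (all of step 2 and value of joint press_head between 0.03 and 0.034 m and value of joint probes between 0.0015 and 0.0065 m), for 0.3 s.
At the end, for the whole second after the job is handed in: Held still by the robot: press head 30 to 34 mm down, pushed with over 5 N, probes sprung 1.5 to 6.5 mm; shuttle within 2 mm of fully home; board flat in the nest (within 3 mm of its centre, near stick within 4 mm of its relief, under 1.5 mm off the floor, tilt under 0.04 rad) (all of step 3 and velocity of joint press_head below 0.01 m/s and contact force between any of the arm, the fingers and jig above 5 N); the arm keeps its last pose, push and grip.
It fails at once if the probes are driven onto their stops (more than 7.2 mm) (value of joint probes above 0.0072 m).
It fails at once if the clear parts box is shifted by more than 30 mm (distance of parts_box from where it was at the start of the episode above 0.03 m).
It fails at once if the gamepad is shifted by more than 30 mm (distance of gamepad_bronze from where it was at the start of the episode above 0.03 m).
It fails at once if the spare thumb-stick module is shifted by more than 30 mm (distance of stick_module from where it was at the start of the episode above 0.03 m).
It fails at once if the dark screwdriver is shifted by more than 30 mm (distance of driver_dark from where it was at the start of the episode above 0.03 m).
It also fails if it takes over 67 s, if anything falls off the work surface, if the arm or the gripper's body presses on something with over 40 N, if the wrist force passes 120 N, or if a joint passes its speed limit or range.

## Working session

There is one attempt and no reset: what is moved stays moved. The work goes in short steps, Python scripts to look and compute and a shell command to move; the robot and the scene stay as the last step left them, time stands still between calls to the robot, and variables do not carry over. Pictures are saved under pics/ and viewed, at most 10 in all, crops included, and the job is handed in when it is done.

```bash
mkdir -p pics; ls; cat > h.py <<'E'
from rig import *
import numpy as np, cv2
def K(c):
    f=210/np.tan(np.radians(c["fov_y"])/2); return f,c["cx"],c["cy"]
def ray(c,u,v):
    f,cx,cy=K(c); E=np.array(c["extrinsics"]); d=E[:3,:3]@np.array([(u-cx)/f,(v-cy)/f,1]); return E[:3,3],d
def onz(c,u,v,z):
    o,d=ray(c,u,v); return o+d*(z-o[2])/d[2]
def proj(c,p):
    f,cx,cy=K(c); E=np.array(c["extrinsics"]); q=E[:3,:3].T@(np.array(p)-E[:3,3]); return np.array([cx+f*q[0]/q[2],cy+f*q[1]/q[2]])
def save(im,n): cv2.imwrite("pics/"+n,cv2.cvtColor(im,cv2.COLOR_RGB2BGR))
E
python3 - <<'E'
from h import *
s=get_state(); print(s)
for n in ("scene","top"):
    im=read_camera(n); save(im,n+"0.png"); c=calibration(n); print(n,c)
E
```

```text
pics
{'time_s': 0.0, 'q': array([ 1.36360657e+00,  3.85549286e-01,  6.64732039e-03, -4.79783794e-04,
       -1.19401412e+00, -2.58600266e-01]), 'qvel': array([ 0.0004947 , -0.0002457 ,  0.00081773, -0.00045288, -0.00142845,
        0.00088909]), 'joint_efforts': array([-4.54684932e-04, -3.90662313e+01,  1.87399864e+01,  4.21949565e+00,
        1.09090933e-02, -2.03216446e-04]), 'ee_pos': array([0.28042473, 0.55789057, 0.22147526]), 'ee_rot': array([ 3.05463974e+00, -7.24843554e-01, -6.14253296e-04]), 'contact_force': array([0.249461  , 0.49274105, 0.4298379 ]), 'torque': array([ 0.0149672 ,  0.01341175, -0.07724494]), 'gripper_force': 0.0, 'opening': 0.08680864918888173}
scene {'fov_y': 42.50011956697495, 'cx': 282.0164842120269, 'cy': 218.03907336666313, 'extrinsics': array([[ 0.4529726 , -0.62843469,  0.63236513, -0.20530992],
       [-0.89125682, -0.30182574,  0.33847083, -0.34334236],
       [-0.02184274, -0.71691775, -0.69681549,  0.9476587 ],
       [ 0.        ,  0.        ,  0.        ,  1.        ]])}
top {'fov_y': 42.66470032968057, 'cx': 282.4610951735781, 'cy': 206.56901378664497, 'extrinsics': array([[ 0.10132865, -0.97271503,  0.20870548,  0.33012751],
       [-0.99484448, -0.0999418 ,  0.01720778,  0.05898636],
       [ 0.00412014, -0.20937313, -0.97782714,  1.25826129],
       [ 0.        ,  0.        ,  0.        ,  1.        ]])}
```

View pics/top0.png

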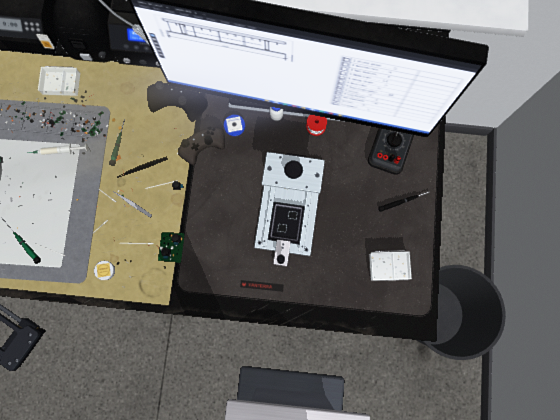

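View pics/scene0.png

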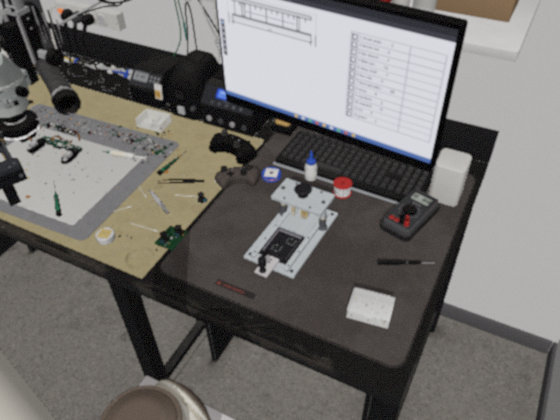

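```bash
python3 - <<'E'
from h import *
im=cv2.imread("pics/top0.png"); c=calibration("top")
for n,(u,v,z) in dict(board=(171,247,0.002),knob=(293,169,.118),grip=(281,258,.061),nest=(288,222,.0165),tl=(266,153,.084),tr=(325,159,.084),bl=(256,248,.011),br=(310,255,.011)).items(): print(n,onz(c,u,v,z).round(4))
print(proj(c,[0,0,0]),proj(c,[.28,.558,.22]))
a=cv2.resize(im[225:270,145:195],None,fx=8,fy=8,interpolation=cv2.INTER_CUBIC)
b=cv2.resize(im[145:275,245:335],None,fx=4.4,fy=4.4,interpolation=cv2.INTER_CUBIC)
out=np.zeros((600,800,3),np.uint8); out[:360,:400]=a; out[:572,400:796]=b[:572,:396]
cv2.imwrite("pics/crop.png",out)
hsv=cv2.cvtColor(im,cv2.COLOR_BGR2HSV); m=cv2.inRange(hsv,(40,60,20),(90,255,255)); 
m[:225]=0;m[275:]=0;m[:,:145]=0;m[:,200:]=0
r=cv2.minAreaRect(cv2.findNonZero(m)); print(r,(m>0).sum())
print([onz(c,*p,0.002).round(4) for p in cv2.boxPoints(r)])
E
```

```text
board [0.4749 0.3317 0.002 ]
knob [0.66   0.0645 0.118 ]
grip [0.4686 0.0714 0.061 ]
nest [0.5596 0.0642 0.0165]
tl [0.7013 0.1297 0.084 ]
tr [ 0.7009 -0.0055  0.084 ]
bl [0.4917 0.1323 0.011 ]
br [0.4882 0.0055 0.011 ]
[291.75026522 480.17527176] [ 14.06798686 321.3297804 ]
((170.8000030517578, 246.6000213623047), (23.31852912902832, 30.01640510559082), 7.125016689300537) 477
[array([0.4412, 0.359 , 0.002 ]), array([0.5119, 0.3608, 0.002 ]), array([0.5106, 0.3054, 0.002 ]), array([0.44  , 0.3043, 0.002 ])]
```

View pics/crop.png

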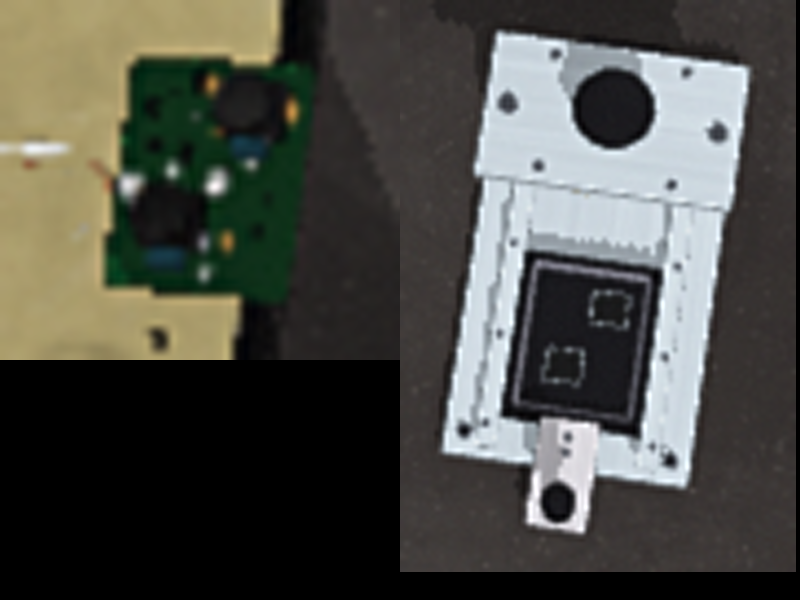

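```bash
python3 -m jog '{"offset":[[4,-4.5,0],[8,-9,0],[11,-13,0],[14,-16.5,0],[15,-18.5,0]],"rotation":[[0,0,0.11],[0,0,0.22],[0,0,0.33],[0,0,0.44],[0,0,0.466]],"claw":[1,1,1,1,1]}'
python3 -m jog '{"offset":[[2,-2.3,0],[3.0,-3.3,0],[3.0,-3.3,0],[3.0,-3.3,0],[3.0,-3.3,0]],"rotation":[[0,0,0],[0,0,0],[0,0,0],[0,0,0],[0,0,0]],"claw":[1,1,1,1,1]}'
python3 - <<'E'
from h import *
s=get_state(); print(s["ee_pos"],s["ee_rot"],s["time_s"],s["contact_force"])
c=calibration("wrist"); im=read_camera("wrist"); save(im,"w1.png"); print(c)
np.save("w1.npy",np.array(c,dtype=object),allow_pickle=True)
E
```

```text
time_s: 0.52
ee_pos: [0.414, 0.3963, 0.2221]
ee_rot: [3.141, 0.008, -0.001]
contact_force: [1.2, 0.9, 0.0]
opening: 0.0874
gripper_force: 0.0
time_s: 0.93
ee_pos: [0.4428, 0.3651, 0.2222]
ee_rot: [3.141, 0.001, -0.001]
contact_force: [-0.1, 0.2, -0.1]
opening: 0.0872
gripper_force: 0.0
[0.44279155 0.36509787 0.2222138 ] [ 3.14133505e+00  5.93744788e-04 -8.03950028e-04] 0.9333 [-0.13879163  0.1746006  -0.06089336]
{'fov_y': 60.42716092685228, 'cx': 288.5355528214866, 'cy': 211.5124861412318, 'extrinsics': array([[ 1.29359888e-03, -9.54553045e-01, -2.98038272e-01,
         5.25298840e-01],
       [-9.99998831e-01, -1.47792463e-03,  3.93104190e-04,
         3.65081744e-01],
       [-8.15716905e-04,  2.98037415e-01, -9.54553840e-01,
         3.84585651e-01],
       [ 0.00000000e+00,  0.00000000e+00,  0.00000000e+00,
         1.00000000e+00]])}
```

View pics/w1.png

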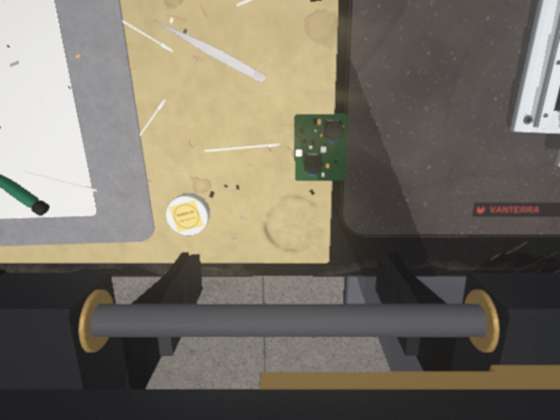

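```bash
cat >> h.py <<'E'
def board(im,c,roi,tag):
    # roi: u0,v0,u1,v1
    u0,v0,u1,v1=roi; hsv=cv2.cvtColor(im,cv2.COLOR_RGB2HSV)
    m=cv2.inRange(hsv,(40,70,15),(90,255,255)); k=np.zeros_like(m); k[v0:v1,u0:u1]=1; m=m*k
    m=cv2.morphologyEx(m,cv2.MORPH_OPEN,np.ones((3,3)))
    r=cv2.minAreaRect(cv2.findNonZero(m)); P=np.array([onz(c,*p,.002)[:2] for p in cv2.boxPoints(r)])
    ce=P.mean(0); e=[P[(i+1)%4]-P[i] for i in range(4)]
    print(tag,"centre",ce.round(4),"sides",[round(np.linalg.norm(x)*1e3,1) for x in e],"ang",[round(np.degrees(np.arctan2(x[1],x[0])),1) for x in e])
    return m,ce
E
python3 - <<'E'
from h import *
c=np.load("w1.npy",allow_pickle=True).item()
im=cv2.cvtColor(cv2.imread("pics/w1.png"),cv2.COLOR_BGR2RGB)
m,ce=board(im,c,(280,100,365,195),"w1")
g=im[105:190,285:360]; big=cv2.resize(g,None,fx=8,fy=7,interpolation=cv2.INTER_CUBIC)
save(big,"w1c.png")
for n,p in dict(n=[-.008,-.014,.026],f=[.012,.020,.026]).items():
    print(n,proj(c,[ce[0]+p[1],ce[1]-p[0],p[2]]))
E
```

```text
w1 centre [0.4771 0.3317] sides [np.float64(68.9), np.float64(52.2), np.float64(68.9), np.float64(55.1)] ang [np.float64(0.4), np.float64(-89.9), np.float64(-177.2), np.float64(90.1)]
n [314.12450864 164.03134548]
f [335.47765313 129.31222329]
```

View pics/w1c.png

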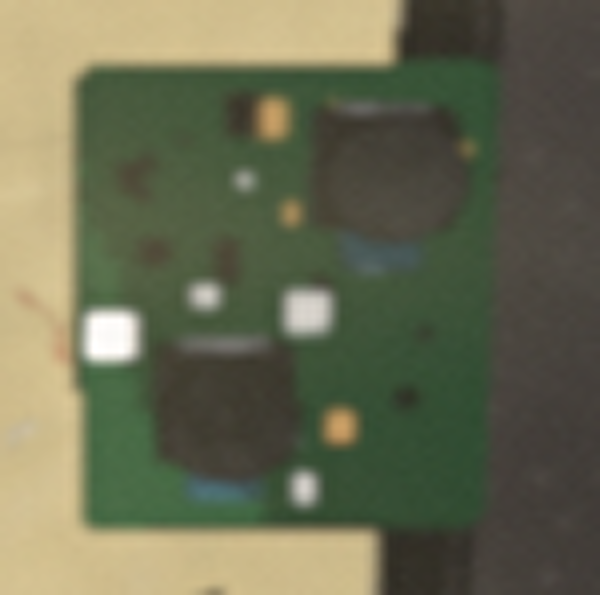

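```bash
python3 -m jog '{"offset":[[1,-3.9,0.5],[2,-7.8,1],[3,-11.7,2],[4,-15.6,3],[5,-19.5,4]],"rotation":[[0,0,0],[0,0,0],[0,0,0],[0,0,0],[0,0,0]],"claw":[1,1,1,1,1]}'
python3 -m jog '{"offset":[[1,-3.9,0],[2,-7.8,0],[2.7,-10.5,0],[2.7,-10.5,0],[2.7,-10.5,0]],"rotation":[[0,0,0],[0,0,0],[0,0,0],[0,0,0],[0,0,0]],"claw":[1,1,1,1,1]}'
python3 - <<'E'
from h import *
c=calibration("wrist"); im=read_camera("wrist"); save(im,"w2.png")
np.save("w2.npy",np.array(c,dtype=object),allow_pickle=True)
c1=np.load("w1.npy",allow_pickle=True).item(); print("near",onz(c1,313.4,163.6,.026),"far",onz(c1,334,129.3,.026))
E
```

```text
time_s: 1.4
ee_pos: [0.4928, 0.1694, 0.263]
ee_rot: [-3.142, -0.005, 0.0]
contact_force: [1.2, 0.9, 0.2]
opening: 0.0872
gripper_force: 0.0
time_s: 1.82
ee_pos: [0.5202, 0.0645, 0.2624]
ee_rot: [-3.141, 0.002, 0.0]
contact_force: [-0.9, 0.3, 0.7]
opening: 0.0869
gripper_force: 0.0
near [0.46357815 0.34042612 0.026     ] far [0.49715477 0.32112896 0.026     ]
```

View pics/w2.png

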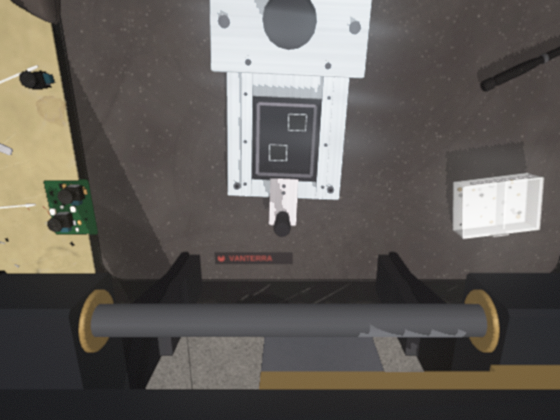

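```bash
python3 - <<'E'
from h import *
c=np.load("w2.npy",allow_pickle=True).item()
im=cv2.imread("pics/w2.png")
for n,(u,v,z) in dict(knob=(290,20,.118),grip=(282,222,.061),farR=(297,122,.0165),nearR=(278,153,.0165),sl=(236,185,.011),sr=(331,189,.011),pl=(211,71,.094),pr=(364,76,.094),bl=(228,195,.011),br=(340,199,.011)).items(): print(n,onz(c,u,v,z)[:2].round(4))
g=cv2.cvtColor(im,cv2.COLOR_BGR2GRAY)
# shuttle dark blob
m=(g<70).astype(np.uint8); m[:90]=0; m[185:]=0; m[:,:248]=0; m[:,326:]=0
n,l,st,_=cv2.connectedComponentsWithStats(m); i=1+st[1:,4].argmax(); r=cv2.minAreaRect(cv2.findNonZero((l==i).astype(np.uint8))); print(st[i],r)
P=np.array([onz(c,*p,.0225)[:2] for p in cv2.boxPoints(r)]);print(P.round(4),P.mean(0))
out=cv2.resize(im[:240,200:375],None,fx=3.4,fy=2.5,interpolation=cv2.INTER_CUBIC)
out=np.hstack([cv2.resize(im[85:185,235:345],None,fx=4,fy=4,interpolation=cv2.INTER_CUBIC),cv2.resize(im[175:240,260:305],None,fx=6,fy=400/65,interpolation=cv2.INTER_CUBIC)])
cv2.imwrite("pics/w2c.png",out);print(out.shape)
E
```

```text
knob [0.6603 0.0636]
grip [0.4775 0.0718]
farR [0.5785 0.0555]
nearR [0.5445 0.0767]
sl [0.5062 0.1266]
sr [0.5014 0.0148]
pl [0.6256 0.1312]
pr [ 6.216e-01 -2.000e-04]
bl [0.4941 0.1366]
br [0.4892 0.0037]
[260 151  50  22 605] ((284.37811279296875, 161.79177856445312), (49.299530029296875, 20.2083683013916), 2.12109637260437)
[[0.5251 0.0978]
 [0.5478 0.0964]
 [0.5458 0.0416]
 [0.523  0.0421]] [0.5354399  0.06946482]
(400, 710, 3)
```

View pics/w2c.png

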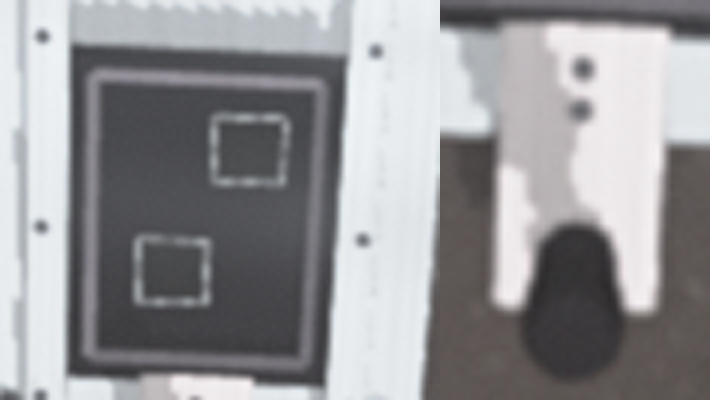

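```bash
python3 -c "
import rig; print([n for n in dir(rig) if n[0]!='_']); print(getattr(rig,'pinch_z',None))"
python3 -m jog '{"offset":[[-1,3.9,0],[-2,7.8,0],[-3,11.7,0],[-4,15.6,-1],[-4.8,19.5,-2]],"rotation":[[0,0,0],[0,0,0],[0,0,0],[0,0,0],[0,0,0]],"claw":[0.5,0.5,0.5,0.5,0.5]}' 30
python3 -m jog '{"offset":[[-0.5,3.6,-1],[-0.85,6.5,-3],[-0.85,8.1,-6],[-0.85,8.1,-9],[-0.85,8.1,-12]],"rotation":[[0,0,0],[0,0,0],[0,0,0],[0,0,0],[0,0,0]],"claw":[0.5,0.5,0.5,0.5,0.5]}'
```

```text
['IKError', 'calibration', 'finish_job', 'get_state', 'pinch_z', 'read_camera']
0.0187
time_s: 2.28
ee_pos: [0.4705, 0.2635, 0.2432]
ee_rot: [-3.14, -0.005, -0.002]
contact_force: [1.2, -0.1, -0.0]
opening: 0.0619
gripper_force: 0.0
time_s: 2.7
ee_pos: [0.462, 0.3441, 0.1212]
ee_rot: [-3.141, -0.009, -0.001]
contact_force: [-0.5, -0.2, 0.8]
opening: 0.044
gripper_force: 0.0
```

```bash
python3 -m jog '{"offset":[[0,0,-2],[0,0,-4],[0,0,-6],[0,0,-6],[0,0,-6]],"rotation":[[0,0,0],[0,0,0],[0,0,0],[0,0,0],[0,0,0]],"claw":[0.5,0.5,0.5,0.5,0.5]}'
```

```text
time_s: 3.12
ee_pos: [0.4625, 0.3418, 0.0618]
ee_rot: [3.14, 0.005, -0.002]
contact_force: [0.4, 0.1, -0.3]
opening: 0.0433
gripper_force: 0.0
```

```bash
python3 -m jog '{"offset":[[0.1,-0.1,-2.5],[0.1,-0.1,-4.5],[0.1,-0.1,-5.4],[0.1,-0.1,-5.4],[0.1,-0.1,-5.4]],"rotation":[[0,0,0],[0,0,0],[0,0,0],[0,0,0],[0,0,0]],"claw":[0.5,0.5,0.5,0.5,0.5]}'
python3 -m jog '{"offset":[[0,0,0],[0,0,0],[0,0,0],[0,0,0],[0,0,0]],"rotation":[[0,0,0],[0,0,0],[0,0,0],[0,0,0],[0,0,0]],"claw":[0.1,0.1,0.1,0.1,0.1]}' 30
```

```text
time_s: 3.53
ee_pos: [0.4651, 0.3408, 0.0096]
ee_rot: [-3.141, -0.002, -0.002]
contact_force: [0.8, -1.0, -0.3]
opening: 0.0434
gripper_force: 0.0
time_s: 3.95
ee_pos: [0.4649, 0.34, 0.0091]
ee_rot: [-3.141, -0.0, -0.001]
contact_force: [0.2, -0.5, 1.4]
opening: 0.0181
gripper_force: 9.2
```

```bash
python3 -m jog '{"offset":[[0,0,0],[0,0,0],[0,0,0.5],[0,0,1.5],[0,0,3]],"rotation":[[0,0,0],[0,0,0],[0,0,0],[0,0,0],[0,0,0]],"claw":[0.1,0.1,0.1,0.1,0.1]}' 30
python3 -m jog '{"offset":[[0,0,2],[0,0,5],[0,0,7],[0,0,7],[0,0,7]],"rotation":[[0,0,0],[0,0,0],[0,0,0],[0,0,0],[0,0,0]],"claw":[0.1,0.1,0.1,0.1,0.1]}'
python3 - <<'E'
from h import *
s=get_state(); print(s["ee_pos"])
c=calibration("wrist"); im=read_camera("wrist"); np.save("w3.npy",np.array(c,dtype=object),allow_pickle=True)
save(im,"w3.png")
print("tcp px",proj(c,s["ee_pos"]))
E
```

```text
time_s: 4.37
ee_pos: [0.4639, 0.339, 0.038]
ee_rot: [3.139, -0.0, -0.003]
contact_force: [-0.6, -0.3, 0.2]
opening: 0.0173
gripper_force: 30.0
time_s: 4.78
ee_pos: [0.4651, 0.3405, 0.1104]
ee_rot: [-3.139, -0.0, -0.003]
contact_force: [0.6, 0.5, -1.4]
opening: 0.0175
gripper_force: 30.0
[0.4650603  0.34045099 0.11041249]
tcp px [288.52812232 272.48845835]
```

View pics/w3.png

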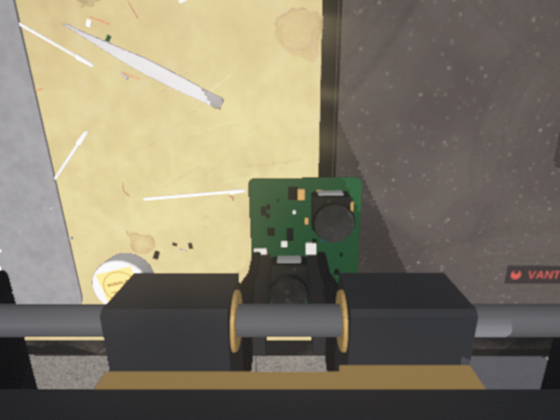

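```bash
python3 - <<'E'
from h import *
c=np.load("w3.npy",allow_pickle=True).item(); im=cv2.imread("pics/w3.png")
g=cv2.cvtColor(im,cv2.COLOR_BGR2HSV); m=cv2.inRange(g,(40,60,20),(90,255,255)); 
for v in (182,190,200,215,230): 
    u=np.where(m[v,230:380]>0)[0]; print(v,u.min()+230,u.max()+231)
for u in (256,280,300,355): v=np.where(m[160:250,u]>0)[0]; print("u",u,v.min()+160)
a=onz(c,250,178,.1038);b=onz(c,362,178,.1038);print(a,b,np.linalg.norm(a-b),onz(c,333,220,.1278))
E
```

```text
182 250 362
190 249 362
200 250 361
215 250 360
230 251 359
u 256 179
u 280 179
u 300 179
u 355 177
[0.51151449 0.35892175 0.1038    ] [0.51160887 0.30547385 0.1038    ] 0.05344797945861976 [0.49849615 0.32153679 0.1278    ]
```

```bash
python3 -m jog '{"offset":[[1,-3.3,0],[2.2,-7.2,0],[3.4,-11.1,0],[4.6,-15,0],[5.8,-18.9,0]],"rotation":[[0,0,0],[0,0,-0.02],[0,0,-0.03],[0,0,-0.04],[0,0,-0.05]],"claw":[0.1,0.1,0.1,0.1,0.1]}'
python3 -m jog '{"offset":[[1.2,-3.7,0],[1.9,-6.4,-0.5],[2.2,-7.5,-1.5],[2.2,-7.5,-2.5],[2.2,-7.5,-2.5]],"rotation":[[0,0,0],[0,0,0],[0,0,0],[0,0,0],[0,0,0]],"claw":[0.1,0.1,0.1,0.1,0.1]}'
python3 -m jog '{"offset":[[0,0,0],[0,0,0],[0,0,0]],"rotation":[[0,0,0],[0,0,0],[0,0,0]],"claw":[0.1,0.1,0.1]}'
python3 - <<'E'
from h import *
s=get_state(); print(s["ee_pos"],s["ee_rot"])
c=calibration("wrist"); im=read_camera("wrist"); np.save("w4.npy",np.array(c,dtype=object),allow_pickle=True)
save(im,"w4.png"); save(cv2.resize(im[60:300,150:430],None,fx=2.5,fy=2.5,interpolation=cv2.INTER_CUBIC),"w4c.png")
E
```

```text
time_s: 5.25
ee_pos: [0.5217, 0.1486, 0.1071]
ee_rot: [3.139, -0.078, -0.005]
contact_force: [0.6, 0.5, -1.2]
opening: 0.0176
gripper_force: 30.0
time_s: 5.67
ee_pos: [0.5423, 0.0748, 0.0801]
ee_rot: [3.138, -0.081, -0.01]
contact_force: [-0.6, 0.2, 0.0]
opening: 0.0177
gripper_force: 30.0
time_s: 5.92
ee_pos: [0.5447, 0.0771, 0.0838]
ee_rot: [-3.141, 0.075, -0.001]
contact_force: [0.3, 0.5, -0.3]
opening: 0.0173
gripper_force: 30.0
[0.54474993 0.07713748 0.08377638] [-3.14052104e+00  7.50313963e-02 -8.15240159e-04]
```

View pics/w4c.png

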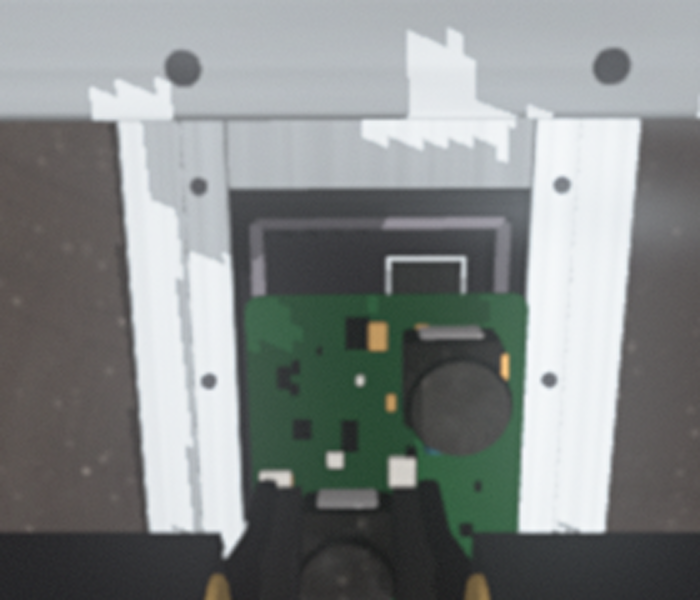

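```bash
python3 - <<'E'
from h import *
c=np.load("w4.npy",allow_pickle=True).item()
f=lambda u,v,z: onz(c,150+u/2.5,60+v/2.5,z)
th=-.036; X=np.array([np.sin(th),-np.cos(th)]);Y=np.array([np.cos(th),np.sin(th)])
a=f(246,298,.0768);b=f(527,296,.0768); print("board",a,b,np.linalg.norm(a-b)); bc=((a+b)/2)[:2]-.035*Y; print("board centre",bc,"near",bc-.008*X-.014*Y)
fs=f(461,407,.0748+.026)[:2];print("from far stick: centre",fs-.012*X-.020*Y,"near",fs-.020*X-.034*Y)
l=f(250,222,.0225);r=f(511,222,.0225);print("lip",l,r,np.linalg.norm(l-r),"yaw",np.degrees(np.arctan2(r[0]-l[0],l[1]-r[1])));lc=((l+r)/2)[:2]-.0397*Y;print("nest",lc)
e=f(426,257,.0165)[:2]; print("relief far edge",e, "nest(y via 8mm half)",e-.012*X-.028*Y)
print("tcp",get_state()["ee_pos"])
E
```

```text
board [0.59143676 0.09424964 0.0768    ] [0.58932565 0.04050492 0.0768    ] 0.053786174348901504
board centre [0.55540388 0.06863701] near [0.54170089 0.07713572]
from far stick: centre [0.55631771 0.06883825] near [0.54261472 0.07733696]
lip [0.59903833 0.09850653 0.0225    ] [0.59603963 0.03422411 0.0225    ] 0.06435232797385364 yaw -2.6708436225384538
nest [0.5578647  0.06779421]
relief far edge [0.58730504 0.05485476] nest(y via 8mm half) [0.55975509 0.06785477]
tcp [0.54480676 0.0770741  0.08396077]
```

```bash
python3 -m jog '{"offset":[[0.28,-0.07,-1.5],[0.28,-0.07,-3],[0.28,-0.07,-4.3],[0.28,-0.07,-4.5],[0.28,-0.07,-4.5]],"rotation":[[0,0,0],[0,0,0],[0,0,0],[0,0,0],[0,0,0]],"claw":[0.1,0.1,0.1,0.1,0.1]}'
python3 -m jog '{"offset":[[0,0,-0.3],[0,0,-0.6],[0,0,-0.9],[0,0,-1.0],[0,0,-1.0]],"rotation":[[0,0,0],[0,0,0],[0,0,0],[0,0,0],[0,0,0]],"claw":[0.1,0.1,0.1,0.1,0.1]}'
python3 - <<'E'
from h import *
s=get_state(); print(s["ee_pos"],s["contact_force"],s["torque"])
c=calibration("wrist"); im=read_camera("wrist"); np.save("w5.npy",np.array(c,dtype=object),allow_pickle=True)
save(cv2.resize(im[60:300,150:430],None,fx=2.5,fy=2.5,interpolation=cv2.INTER_CUBIC),"w5c.png")
E
```

```text
time_s: 6.38
ee_pos: [0.5471, 0.0755, 0.0382]
ee_rot: [3.14, -0.077, -0.002]
contact_force: [0.1, 0.1, 0.1]
opening: 0.0177
gripper_force: 30.0
time_s: 6.8
ee_pos: [0.5475, 0.0752, 0.0285]
ee_rot: [-3.14, 0.078, -0.0]
contact_force: [0.2, 0.8, 0.2]
opening: 0.0176
gripper_force: 30.0
[0.54750017 0.07521111 0.02853929] [0.15666388 0.82165447 0.17341555] [ 0.14370433 -0.00021094 -0.00969498]
```

View pics/w5c.png

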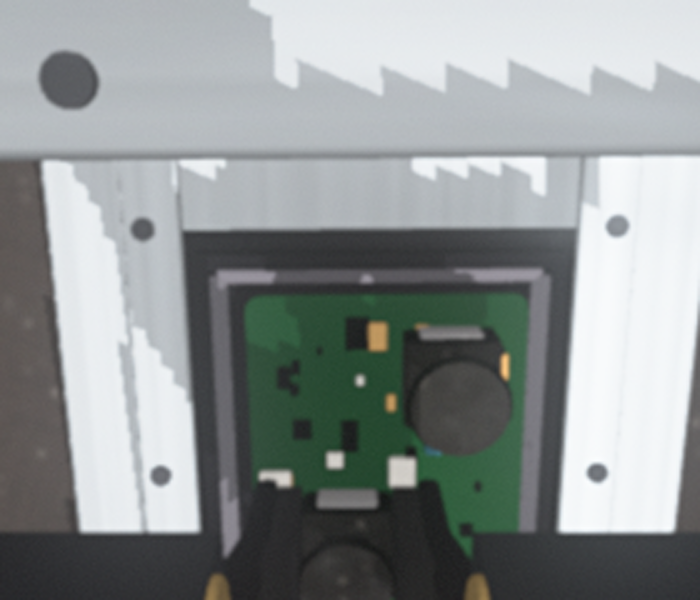

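```bash
python3 -m jog '{"offset":[[0,0.1,0],[0,0.1,-0.1],[0,0.1,-0.25],[0,0.1,-0.25],[0,0.1,-0.25]],"rotation":[[0,0,0],[0,0,0],[0,0,0],[0,0,0],[0,0,0]],"claw":[0.1,0.1,0.1,0.1,0.1]}'
python3 -m jog '{"offset":[[0,0,0],[0,0,0],[0,0,0],[0,0,0],[0,0,0]],"rotation":[[0,0,0],[0,0,0],[0,0,0],[0,0,0],[0,0,0]],"claw":[0.28,0.28,0.28,0.28,0.28]}'
python3 - <<'E'
from h import *
c=calibration("wrist"); im=read_camera("wrist"); np.save("w6.npy",np.array(c,dtype=object),allow_pickle=True)
save(cv2.resize(im[60:300,150:430],None,fx=2.5,fy=2.5,interpolation=cv2.INTER_CUBIC),"w6c.png")
E
```

```text
time_s: 7.27
ee_pos: [0.5477, 0.0762, 0.0264]
ee_rot: [-3.14, 0.078, -0.001]
contact_force: [-0.8, -0.2, 3.1]
opening: 0.0175
gripper_force: 30.0
time_s: 7.68
ee_pos: [0.5473, 0.0761, 0.0259]
ee_rot: [3.14, -0.078, -0.0]
contact_force: [-0.3, 0.0, -0.6]
opening: 0.0241
gripper_force: 0.0
```

```bash
python3 -m jog '{"offset":[[0,0,0],[0,0,1],[0,0,3.5],[0,0,7],[-2,0,10]],"rotation":[[0,0,0],[0,0,0],[0,0,0],[0,0,0],[0,0,0]],"claw":[0.35,0.35,0.35,0.5,0.5]}'
python3 -m jog '{"offset":[[-3,-0.25,0],[-6,-0.5,0],[-6,-0.5,0],[-6,-0.5,0],[-6,-0.5,0]],"rotation":[[0,0,0],[0,0,0],[0,0,0],[0,0,0],[0,0,0]],"claw":[0.5,0.5,0.5,0.5,0.5]}'
python3 - <<'E'
from h import *
s=get_state(); print(s["ee_pos"])
c=calibration("wrist"); im=read_camera("wrist"); np.save("w7.npy",np.array(c,dtype=object),allow_pickle=True); save(im,"w7.png")
pc=[.5587,.0680]; pr=np.array([proj(c,[pc[0]+dx,pc[1]+dy,.0185]) for dx in(-.035,.035) for dy in(.0275,-.0275)]); print(pr.round(0))
hsv=cv2.cvtColor(im,cv2.COLOR_RGB2HSV); m=cv2.inRange(hsv,(40,60,15),(90,255,255)); m=cv2.morphologyEx(m,cv2.MORPH_OPEN,np.ones((3,3)))
n,l,st,_=cv2.connectedComponentsWithStats(m); i=1+st[1:,4].argmax(); print(st[i])
r=cv2.minAreaRect(cv2.findNonZero((l==i).astype(np.uint8))); print(r)
ys,xs=np.where(l==i)
# fit edges row-wise/col-wise
L=[];R=[]
for v in range(ys.min()+10,ys.max()-10,4):
    q=xs[ys==v]; L.append(onz(c,q.min(),v,.0185)[:2]); R.append(onz(c,q.max()+1,v,.0185)[:2])
T=[];B=[]
for u in range(xs.min()+8,xs.max()-8,4):
    q=ys[xs==u]; T.append(onz(c,u,q.min(),.0185)[:2]); B.append(onz(c,u,q.max()+1,.0185)[:2])
for n,E,k in(("L",L,1),("R",R,1),("T",T,0),("B",B,0)):
    E=np.array(E); p=np.polyfit(E[:,1-k],E[:,k],1); print(n,"slope",p[0].round(4),"median",np.median(E,0).round(4), "resid",np.abs(np.polyval(p,E[:,1-k])-E[:,k]).max().round(4))
E
```

```text
time_s: 8.15
ee_pos: [0.5304, 0.0765, 0.1283]
ee_rot: [3.141, -0.078, 0.006]
contact_force: [0.1, 0.9, 1.5]
opening: 0.0373
gripper_force: 0.0
time_s: 8.57
ee_pos: [0.4682, 0.0714, 0.1271]
ee_rot: [-3.14, 0.077, -0.003]
contact_force: [-0.1, -0.3, -0.4]
opening: 0.043
gripper_force: 0.0
[0.4682208  0.07144088 0.12705664]
[[253. 139.]
 [327. 136.]
 [245.  36.]
 [325.  31.]]
[ 248   35   79  102 4760]
((287.0, 85.5), (101.0, 78.0), 90.0)
L slope 0.0196 median [0.5617 0.0944] resid 0.0251
R slope -0.0367 median [0.559  0.0399] resid 0.0009
T slope 0.7187 median [0.5916 0.0676] resid 0.0244
B slope 0.1251 median [0.5247 0.0708] resid 0.0028
```

```bash
python3 - <<'E'
from h import *
c=np.load("w7.npy",allow_pickle=True).item(); im=cv2.imread("pics/w7.png")
s=lambda a:" ".join("%d,%d,%d"%tuple(p) for p in a)
for v in (55,120): print("row",v,"L",s(im[v,228:262:1]),"\n   R",s(im[v,315:348]))
for u in (262,300): print("col",u,"T",s(im[20:48,u]),"\n   B",s(im[125:158,u]))
for p in ([-.0292,0,.0195],[.0292,0,.0195],[-.0322,0,.0225],[.0322,0,.0225],[0,.0367,.0195],[0,.0397,.0225],[0,-.0367,.0195],[0,-.0397,.0225],[-.0275,0,.0185],[.0275,0,.0185],[0,.035,.0185],[0,-.035,.0185]):
    th=-.038;X=np.array([np.sin(th),-np.cos(th)]);Y=np.array([np.cos(th),np.sin(th)]);q=np.array([.5587,.068])+p[0]*X+p[1]*Y; print(p,proj(c,[*q,p[2]]).round(1))
E
```

```text
row 55 L 240,238,234 240,237,234 239,237,233 234,232,228 202,198,191 130,126,122 78,75,73 74,71,68 79,75,73 77,73,73 80,76,74 103,97,97 135,127,130 149,141,143 151,142,145 144,137,139 123,116,118 92,88,87 77,72,71 73,74,66 71,82,62 72,88,63 72,89,63 73,89,63 72,86,63 71,87,62 69,85,59 70,87,61 69,84,60 69,83,60 68,82,59 66,78,57 64,70,56 60,62,54 
   R 85,85,84 86,86,84 84,84,83 84,84,82 84,95,103 99,133,155 109,154,172 95,130,126 86,108,78 85,107,70 86,107,71 84,103,73 82,88,73 90,87,83 112,106,105 126,120,120 133,126,126 134,127,126 126,119,119 106,102,99 92,89,85 90,87,82 90,85,82 89,85,82 85,81,77 105,102,97 169,165,159 234,231,225 244,242,237 244,242,237 242,241,236 241,239,235 241,239,235
row 120 L 242,240,236 241,238,234 240,237,233 239,236,232 239,237,233 239,237,233 239,236,232 215,211,204 142,138,134 84,81,79 75,71,69 80,75,75 80,78,74 83,80,78 109,103,104 139,132,133 152,144,146 150,142,143 141,133,135 110,105,106 84,80,79 77,75,72 77,84,70 83,101,73 83,108,72 81,105,70 84,109,72 81,106,70 83,108,72 81,106,70 82,109,72 82,107,71 81,106,69 80,106,70 
   R 80,106,68 80,106,6
[... 1331 characters left out ...]
 89,112,80 90,112,81 89,111,81 92,113,83 91,109,82 86,96,80 86,86,83 102,99,99 125,120,120 132,126,128 132,127,128 128,123,124 111,106,107 92,91,90 85,83,83 112,110,111 180,177,183 232,231,235 240,238,242 239,237,241 238,236,240 238,236,240 239,237,241 238,237,240 238,237,241 239,237,241
[-0.0292, 0, 0.0195] [246.3  87.9]
[0.0292, 0, 0.0195] [328.7  87. ]
[-0.0322, 0, 0.0225] [241.6  87.8]
[0.0322, 0, 0.0225] [333.5  86.8]
[0, 0.0367, 0.0195] [286.9  30.3]
[0, 0.0397, 0.0225] [286.8  24.5]
[0, -0.0367, 0.0195] [288.1 140. ]
[0, -0.0397, 0.0225] [288.1 144.6]
[-0.0275, 0, 0.0185] [248.9  87.9]
[0.0275, 0, 0.0185] [326.2  87.1]
[0, 0.035, 0.0185] [287.   33.3]
[0, -0.035, 0.0185] [288.  137.5]
```

```bash
python3 -m jog '{"offset":[[0.05,0,-3],[0.05,0,-6],[0.05,0,-8],[0.05,0,-8.6],[0.05,0,-8.6]],"rotation":[[0,0,0],[0,0,0],[0,0,0],[0,0,0],[0,0,0]],"claw":[0.5,0.5,0.5,0.5,0.5]}'
python3 -m jog '{"offset":[[0,0,0],[0,0,0],[0,0,0],[0,0,0],[0,0,0]],"rotation":[[0,0,0],[0,0,0],[0,0,0],[0,0,0],[0,0,0]],"claw":[0.1,0.1,0.1,0.1,0.1]}' 15
python3 -m jog '{"offset":[[0,0,0],[0,0,0]],"rotation":[[0,0,0],[0,0,0]],"claw":[0.1,0.1]}' 15
```

```text
time_s: 9.03
ee_pos: [0.4677, 0.0707, 0.0383]
ee_rot: [3.138, -0.079, -0.006]
contact_force: [-0.8, 0.5, 0.6]
opening: 0.0438
gripper_force: 0.0
time_s: 9.45
ee_pos: [0.4689, 0.0719, 0.041]
ee_rot: [-3.139, 0.078, -0.005]
contact_force: [-1.4, 8.5, 0.7]
opening: 0.0183
gripper_force: 15.2
time_s: 9.62
ee_pos: [0.469, 0.072, 0.0409]
ee_rot: [-3.139, 0.077, -0.004]
contact_force: [-1.1, 3.8, 4.0]
opening: 0.0184
gripper_force: 15.0
```

```bash
python3 -m jog '{"offset":[[0.8,-0.03,0],[1.8,-0.07,0],[2.8,-0.1,0],[3.8,-0.14,0],[4.8,-0.18,0]],"rotation":[[0,0,0],[0,0,0],[0,0,0],[0,0,0],[0,0,0]],"claw":[0.1,0.1,0.1,0.1,0.1]}'
python3 -m jog '{"offset":[[1,-0.04,0],[2,-0.07,0],[3,-0.11,0],[3.8,-0.14,0],[4.3,-0.16,0]],"rotation":[[0,0,0],[0,0,0],[0,0,0],[0,0,0],[0,0,0]],"claw":[0.1,0.1,0.1,0.1,0.1]}'
python3 -m jog '{"offset":[[0.4,-0.01,0],[0.8,-0.03,0],[1.0,-0.04,0],[1.0,-0.04,0]],"rotation":[[0,0,0],[0,0,0],[0,0,0],[0,0,0]],"claw":[0.1,0.1,0.1,0.1]}'
```

```text
time_s: 10.03
ee_pos: [0.5171, 0.07, 0.0409]
ee_rot: [-3.14, 0.077, -0.002]
contact_force: [-0.6, 4.6, 4.7]
opening: 0.0183
gripper_force: 15.0
time_s: 10.45
ee_pos: [0.5605, 0.0681, 0.0409]
ee_rot: [-3.14, 0.077, -0.003]
contact_force: [-1.9, 3.0, 6.4]
opening: 0.0185
gripper_force: 15.0
time_s: 10.78
ee_pos: [0.5705, 0.0677, 0.041]
ee_rot: [-3.14, 0.077, -0.004]
contact_force: [0.5, 2.9, 3.8]
opening: 0.0184
gripper_force: 15.0
```

```bash
python3 -m jog '{"offset":[[0.2,-0.01,0],[0.4,-0.01,0],[0.4,-0.01,0]],"rotation":[[0,0,0],[0,0,0],[0,0,0]],"claw":[0.1,0.1,0.1]}'
python3 -m jog '{"offset":[[0.2,-0.01,0],[0.4,-0.02,0],[0.4,-0.02,0]],"rotation":[[0,0,0],[0,0,0],[0,0,0]],"claw":[0.1,0.1,0.1]}'
```

```text
time_s: 11.03
ee_pos: [0.5709, 0.0676, 0.0409]
ee_rot: [3.14, -0.079, -0.007]
contact_force: [-7.5, 6.9, 11.4]
opening: 0.0184
gripper_force: 15.0
time_s: 11.28
ee_pos: [0.5717, 0.0675, 0.0404]
ee_rot: [3.139, -0.08, -0.017]
contact_force: [-14.3, 9.5, 15.1]
opening: 0.0184
gripper_force: 15.0
```

```bash
python3 -m jog '{"offset":[[-0.4,0,0],[-0.7,0,0],[-0.7,0,0],[-0.7,0,0],[-0.7,0,0]],"rotation":[[0,0,0],[0,0,0],[0,0,0],[0,0,0],[0,0,0]],"claw":[0.1,0.1,0.4,0.4,0.4]}'
python3 -m jog '{"offset":[[0,0,3],[0,0,7],[0,0,11],[0,0,13],[0,0,13]],"rotation":[[0,0,0],[0,0,0],[0,0,0],[0,0,0],[0,0,0]],"claw":[0.4,0.4,0.4,0,0]}'
```

```text
time_s: 11.7
ee_pos: [0.5692, 0.0662, 0.0393]
ee_rot: [3.139, -0.079, -0.004]
contact_force: [-0.7, -0.6, 0.1]
opening: 0.0303
gripper_force: 0.0
time_s: 12.12
ee_pos: [0.573, 0.0672, 0.1756]
ee_rot: [-3.138, 0.078, -0.016]
contact_force: [-0.1, 0.8, 1.1]
opening: 0.0278
gripper_force: 0.0
```

```bash
python3 -m jog '{"offset":[[-3,0.1,0],[-3.8,0.14,0],[-3.8,0.14,-4],[-3.8,0.14,-8],[-3.8,0.14,-12]],"rotation":[[0,0,0],[0,0,0],[0,0,0],[0,0,0],[0,0,0]],"claw":[0,0,0,0,0]}'
python3 -m jog '{"offset":[[0,0,-0.8],[0,0,-0.8],[0.4,0,-0.8],[0.8,0,-0.8],[1.2,0,-0.8]],"rotation":[[0,0,0],[0,0,0],[0,0,0],[0,0,0],[0,0,0]],"claw":[0,0,0,0,0]}'
```

```text
time_s: 12.53
ee_pos: [0.5313, 0.0679, 0.0488]
ee_rot: [-3.14, 0.079, -0.001]
contact_force: [0.2, 0.4, -0.9]
opening: 0.0019
gripper_force: 0.0
time_s: 12.95
ee_pos: [0.5463, 0.0691, 0.0445]
ee_rot: [-3.139, 0.077, -0.007]
contact_force: [-0.3, 0.3, 0.2]
opening: 0.0005
gripper_force: 0.0
```

```bash
python3 -m jog '{"offset":[[0.3,0,0],[0.6,0,0],[0.9,0,0],[1.2,0,0],[1.2,0,0]],"rotation":[[0,0,0],[0,0,0],[0,0,0],[0,0,0],[0,0,0]],"claw":[0,0,0,0,0]}'
```

```text
time_s: 13.37
ee_pos: [0.5523, 0.068, 0.042]
ee_rot: [3.139, -0.08, -0.013]
contact_force: [-9.1, 4.0, 7.6]
opening: 0.0007
gripper_force: 5.5
```

```bash
python3 -m jog '{"offset":[[-1,0,0],[-2,0,0],[-2.2,0,3],[-2.2,0,7],[-2.2,0,11]],"rotation":[[0,0,0],[0,0,0],[0,0,0],[0,0,0],[0,0,0]],"claw":[0,0,0,0,0]}'
python3 -m jog '{"offset":[[3,-0.1,1],[6.5,-0.25,1],[10,-0.35,1],[12,-0.45,1],[12,-0.45,1]],"rotation":[[0,0,0],[0,0,0],[0,0,0],[0,0,0],[0,0,0]],"claw":[0,0,0,0,0]}'
python3 - <<'E'
from h import *
c=calibration("top"); im=read_camera("top"); save(im,"t2.png"); s=get_state(); print(s["ee_pos"],s["time_s"])
g=cv2.cvtColor(im,cv2.COLOR_RGB2GRAY); 
cs=calibration("scene"); ims=read_camera("scene"); save(ims,"s2.png")
for th in(-.037,): 
    gp=[.6605-.09,.064+.0033,.061]; print("grip exp top",proj(c,gp),"scene",proj(cs,gp))
u,v=proj(c,gp).astype(int); print(g[v-9:v+10,u-8:u+9])
E
```

```text
time_s: 13.78
ee_pos: [0.5326, 0.068, 0.1526]
ee_rot: [3.139, -0.078, -0.003]
contact_force: [2.3, 0.3, 0.1]
opening: 0.0005
gripper_force: 0.0
time_s: 14.2
ee_pos: [0.657, 0.0636, 0.1611]
ee_rot: [3.14, -0.08, 0.003]
contact_force: [0.6, 0.2, -0.5]
opening: 0.0005
gripper_force: 0.0
[0.65479256 0.06364321 0.16093638] 14.25
grip exp top [287.372728   213.62823336] scene [284.09436862 228.5036493 ]
[[214 158 153 147 162 167 160 161 160 152 138 220 226 218 218 221 227]
 [211 164 152 153 162 166 159 162 152  74 107 221 224 219 218 221 221]
 [216 209 159 181 164 163 159 161 155 126 210 225 222 219 216 222 213]
 [216 214 126 164 164 162 160 160 158 166 221 223 221 218 217 221 204]
 [217 215 140 164 161 161 162 160 169 216 224 222 219 218 217 220 183]
 [219 210 146 164 169 162 161 161 172 223 227 227 218 219 219 230 198]
 [214 166 166 220 225 161  92  65  65 106 182 227 223 219 220 226 173]
 [212 156 181 229 230 103  27  22  20  26  64 145 226 222 223 235 210]
 [213 159 201 227 179  45  16  22  22  19  14  76 225 224 221 223 213]
 [211 162 226 226  86  13  18  26  24  24  16  33 146 222 222 213 212]
 [161 129 233 229  68   9  23  25  26  26  18  29 128 223 223 200 211]
 [154 142 227 231  91  17  23  27  26  26  18  31 131 224 222 180 210]
 [152 137 225 229  94  11  20  26  25  24  20  47 177 226 230 195 212]
 [154 165 224 228 117  13  10  21  24  15   9  68 224 227 226 171 209]
 [163 187 222 225 161  38   3   9  12   8  11  93 225 227 236 208 212]
 [211 231 224 224 214 125  30   8   2  11  58 168 222 222 219 212 212]
 [214 222 234 219 220 212 121  78  64  97 172 220 221 220 208 211 211]
 [210 184 196 173 186 198 199 216 236 238 220 222 216 217 199 210 212]
 [212 209 210 209 210 217 214 214 204 201 176 189 192 203 205 212 212]]
```

```bash
python3 -m jog '{"offset":[[0.4,0.04,-1],[0.4,0.04,-2.5],[0.4,0.04,-3.4],[0.4,0.04,-3.4],[0.4,0.04,-3.4]],"rotation":[[0,0,0],[0,0,0],[0,0,0],[0,0,0],[0,0,0]],"claw":[0,0,0,0,0]}'
python3 -m jog '{"offset":[[0,0,-0.2],[0,0,-0.4],[0,0,-0.6],[0,0,-0.6],[0,0,-0.6]],"rotation":[[0,0,0],[0,0,0],[0,0,0],[0,0,0],[0,0,0]],"claw":[0,0,0,0,0]}'
```

```text
time_s: 14.72
ee_pos: [0.6571, 0.0642, 0.1275]
ee_rot: [3.14, -0.077, -0.002]
contact_force: [0.4, 0.1, 1.0]
opening: 0.0001
gripper_force: 0.0
time_s: 15.13
ee_pos: [0.658, 0.0643, 0.1221]
ee_rot: [-3.141, 0.078, -0.0]
contact_force: [-0.7, 0.7, 0.4]
opening: 0.0008
gripper_force: 0.0
```

```bash
python3 -m jog '{"offset":[[0.2,0,-0.1],[0.2,0,-0.2],[0.2,0,-0.3],[0.2,0,-0.3]],"rotation":[[0,0,0],[0,0,0],[0,0,0],[0,0,0]],"claw":[0,0,0,0]}'
python3 -m jog '{"offset":[[0,0,-0.1],[0,0,-0.2],[0,0,-0.2]],"rotation":[[0,0,0],[0,0,0],[0,0,0]],"claw":[0,0,0]}'
python3 -m jog '{"offset":[[0,0,-0.2],[0,0,-0.4],[0,0,-0.5],[0,0,-0.5]],"rotation":[[0,0,0],[0,0,0],[0,0,0],[0,0,0]],"claw":[0,0,0,0]}'
```

```text
time_s: 15.47
ee_pos: [0.6598, 0.0643, 0.1187]
ee_rot: [3.141, -0.078, -0.001]
contact_force: [-0.3, 0.5, -0.2]
opening: 0.0004
gripper_force: 0.0
time_s: 15.72
ee_pos: [0.6599, 0.0643, 0.1174]
ee_rot: [3.14, -0.078, 0.0]
contact_force: [-0.6, -0.4, 3.1]
opening: 0.0009
gripper_force: 1.5
time_s: 16.05
ee_pos: [0.66, 0.0643, 0.112]
ee_rot: [3.141, -0.078, 0.0]
contact_force: [-1.5, 0.3, 3.5]
opening: 0.0006
gripper_force: 1.9
```

```bash
python3 -m jog '{"offset":[[0,0,-0.4],[0,0,-0.8],[0,0,-1.2],[0,0,-1.6],[0,0,-1.8]],"rotation":[[0,0,0],[0,0,0],[0,0,0],[0,0,0],[0,0,0]],"claw":[0,0,0,0,0]}'
python3 -m jog '{"offset":[[0,0,-0.1],[0,0,-0.2],[0,0,-0.3],[0,0,-0.4],[0,0,-0.4]],"rotation":[[0,0,0],[0,0,0],[0,0,0],[0,0,0],[0,0,0]],"claw":[0,0,0,0,0]}'
```

```text
time_s: 16.47
ee_pos: [0.6602, 0.0643, 0.0944]
ee_rot: [3.14, -0.078, 0.001]
contact_force: [-2.3, -0.8, 6.1]
opening: 0.0004
gripper_force: 3.3
time_s: 16.88
ee_pos: [0.6602, 0.0643, 0.0908]
ee_rot: [3.14, -0.078, 0.001]
contact_force: [-3.1, 0.3, 7.8]
opening: 0.0006
gripper_force: 3.5
```

```bash
python3 -m jog '{"offset":[[0,0,-0.1],[0,0,-0.2],[0,0,-0.3],[0,0,-0.4],[0,0,-0.4]],"rotation":[[0,0,0],[0,0,0],[0,0,0],[0,0,0],[0,0,0]],"claw":[0,0,0,0,0]}'
python3 -m jog '{"offset":[[0,0,-0.1],[0,0,-0.1],[0,0,-0.1],[0,0,-0.1],[0,0,-0.1]],"rotation":[[0,0,0],[0,0,0],[0,0,0],[0,0,0],[0,0,0]],"claw":[0,0,0,0,0]}'
```

```text
time_s: 17.3
ee_pos: [0.6602, 0.0643, 0.088]
ee_rot: [3.14, -0.077, 0.002]
contact_force: [-4.1, 0.5, 12.7]
opening: 0.0007
gripper_force: 5.7
time_s: 17.72
ee_pos: [0.6602, 0.0643, 0.0874]
ee_rot: [3.14, -0.077, 0.002]
contact_force: [-4.9, 0.6, 12.1]
opening: 0.0007
gripper_force: 6.1
```

```bash
python3 -m jog '{"offset":[[0,0,-0.1],[0,0,-0.2],[0,0,-0.2],[0,0,-0.2],[0,0,-0.2]],"rotation":[[0,0,0],[0,0,0],[0,0,0],[0,0,0],[0,0,0]],"claw":[0,0,0,0,0]}'
python3 -m jog '{"offset":[[0,0,0],[0,0,0],[0,0,0],[0,0,0],[0,0,0]],"rotation":[[0,0,0],[0,0,0],[0,0,0],[0,0,0],[0,0,0]],"claw":[0,0,0,0,0]}'
python3 - <<'E'
from h import *
F=[];Z=[]
for i in range(4):
    im=read_camera("scene"); s=get_state(); F.append(s["contact_force"][2]);Z.append(s["ee_pos"][2])
print(F,Z); save(im,"s3.png")
E
```

```text
time_s: 18.13
ee_pos: [0.6602, 0.0643, 0.0859]
ee_rot: [3.14, -0.077, 0.002]
contact_force: [-5.9, 0.5, 14.2]
opening: -0.0
gripper_force: 6.9
time_s: 18.55
ee_pos: [0.6602, 0.0643, 0.0859]
ee_rot: [3.14, -0.077, 0.002]
contact_force: [-4.5, 0.4, 14.3]
opening: 0.0004
gripper_force: 6.9
[np.float64(14.347397445968905), np.float64(14.459873830369839), np.float64(13.420598460246756), np.float64(13.998552981426771)] [np.float64(0.08591906874200433), np.float64(0.08591233648287065), np.float64(0.0859044035595741), np.float64(0.08593409091378303)]
```

```bash
python3 -c "
from rig import *
print(finish_job())"
```

```text
the job is handed in; nothing more can be done
None
```

The job is handed in: the board is seated in the nest, the shuttle is home against its stop, and the head is held about 32 mm down at roughly 14 N. The depth comes from the measured tool height and force; I did not check the rings on the posts by eye.

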